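Set glass baubles under the curing lamp

ROBOT

A 6-joint arm with a two-finger parallel gripper is mounted at the origin on the work surface. World frame = base frame: x ahead of the robot, y to its left, z up, the work surface at z = 0. Lengths are in m, angles in degrees, forces in N, time in s.
With the tool pointing down it reaches from about 0.375 to 0.75 m from the base axis. Payload 9 kg.
Tool frame: the origin (TCP) lies where the fingers leave the gripper's body, on its centre line; the fingertips stand 73 mm ahead of it and the grasp point (between the pads) lies 54 mm ahead of it (robot.tip_reach is the distance from the TCP to the fingertips, in m); z points along the fingers, y is the direction in which the jaws open and shut (so a half turn about z gives the same grasp; the last joint's range is limited). The gripper opens to 85 mm and grips with 20 to 120 N. Pads are 22 mm wide; open, the fingers measure 114 mm over their backs; the gripper's body (76 mm by 85 mm) begins 54 mm behind the grasp point. The pads swing forward as they close: fully open they stand 13 mm farther back than shut.
Start: joints at [56.683, 5.964, 5.575, 89.605, 0, 77.527], TCP at [0.213, 0.561, 0.304] pointing down, gripper open.
Joint ranges: [-171.21, 171.21], [-48.23, 106.86], [-62.78, 66.21], [-105.2, 120.99], [-86.42, 89.51], [-180, 180]. Speed limits (degrees/s): [127.2, 127.2, 147.25, 180, 180, 180].

INTERFACE

Orientations are given as [roll, pitch, yaw] about the fixed x, y, z axes, in that order (R = Rz(yaw) Ry(pitch) Rx(roll)).
In Python, from plant import robot gives the robot as it stands. Calls block until the motion is done:
- robot.move_pose(position, orientation): joint-space move of the TCP to a pose.
- robot.line_to(position, vel=0.15, rotation=None, guard=None): straight line of the TCP; rotation=None keeps the orientation; vel is the mean speed in m/s. With guard (N) it stops when the force on the tool has changed by that much, and returns True; else False.
- robot.goto_joints(angles): joint-space move.
- robot.set_gripper(opening): finger opening in m; the grip force is fixed at half the most; returns when the fingers have stopped.
- robot.pause(seconds).
- robot.ik(position, orientation): joint angles nearest the present ones, or None.
- robot.observe(): the state.
- robot.grab_frame(name): name is "side" or "top" or "wrist"; returns the picture (400x640x3 uint8, blue, green, red); there is no depth.
- robot.get_calibration(name): a dict with "vertical_fov" (degrees; the focal length in pixels is half the picture's height over the tangent of half this angle, whatever the lens; pixels are square), "cx", "cy" (the principal point, pixels), "k1" (the pictures are not rectified: a ray, as slopes to the right and down, at radius r is drawn at 1 + k1 r^2 times it, then the intrinsics apply), "rvec" (rotation vector, rad) and "tvec" (3), from world to camera coordinates, as OpenCV has them. Camera axes: x right, y down, z forward; pixel columns grow to the right and rows downward; lengths in m; the calibration is good to about 2 mm. A picture is of the moment at which its call begins: read the wrist's pose just before it. get_calibration takes no time and is no camera call; for the wrist camera it gives the pose at the moment of the call.
A pose or a line that the arm cannot do raises robot.IKError and nothing moves.
- robot.job_done(): hands the job in, once; it reports no verdict.
The state is a dict: "time": time; "q": joint angles; "qvel": joint speeds; "joint_torque": joint torques, N m; "tool_pos": TCP position; "tcp_rot": TCP orientation; "ft_force": force on the tool from outside, world axes, zero at the start; "torque": the same for the moment, N m; "gripper_width": finger opening in m.
Only numpy, scipy, OpenCV 4.12 (cv2) and the standard library are available. Lean on these libraries where they do the work, as an engineer would, in place of code of your own. Each camera call takes 0.05 s, during which the arm holds its last target.

TASK

The two round baubles in the carrying tray are ready for the lamp: set them gently into the curing stand, each in a pocket of its own, sitting fully home with the cap pointing up. They are thin glass, so do not drop them, press them down hard or squeeze them hard, and reach in under the lamp from the front without bumping it. Leave the drop-shaped bauble in its place and do not disturb the other things on the table.

Things in the scene. Friction and masses are not known exactly. Their poses are not given: they have to be found in the camera images.
- stand: curing stand, fixed: aluminium base 14 mm thick, 185 mm deep (x), 352 mm wide (y), with a grey moulded tray on it: plate top 20 mm above the table (edge rim 4 mm higher), three raised pockets in a row along y, 105 mm apart. At the rear two posts (x = +100, y = +-163 mm) hold the lamp. Origin: on the table under the middle pocket; x from the open front to the rear, y to the left, z up
- lamp: bar lamp of the stand, in the stand's frame: white housing 344 mm wide along the row, 70 mm deep, 26 mm thick, leaning 25 degrees. Lower front edge at x = 0, z = 202 mm, upper front edge x = 11, z = 226, lower rear edge x = 63, z = 172. It covers the pockets: a hand pointing straight down does not fit, one leaning back to the front by 25 to 45 degrees does
- pocket_left (a point): left (+y) pocket of the stand: a cup 20 mm high and 53 mm wide on the tray's plate, with a conical dimple (46 mm wide at the rim, sides sloping 40 degrees) that centres what is set in it. This point is where the centre of a round bauble lies when fully home: 61 mm above the table, 21 mm above the cup's rim. Axes as the stand's
- pocket_middle (a point): middle pocket of the stand: a cup 20 mm high and 53 mm wide on the tray's plate, with a conical dimple (46 mm wide at the rim, sides sloping 40 degrees) that centres what is set in it. This point is where the centre of a round bauble lies when fully home: 61 mm above the table, 21 mm above the cup's rim. Axes as the stand's
- pocket_right (a point): right (-y) pocket of the stand: a cup 20 mm high and 53 mm wide on the tray's plate, with a conical dimple (46 mm wide at the rim, sides sloping 40 degrees) that centres what is set in it. This point is where the centre of a round bauble lies when fully home: 61 mm above the table, 21 mm above the cup's rim. Axes as the stand's
- carrier: carrying tray, fast on the table: the same grey moulded tray as the stand's (98 mm deep, 318 mm wide, plate 6 mm thick, three pockets 105 mm apart along y), open above. Origin: on the table under its middle pocket, x to the rear, y to the left. The baubles stand in its pockets in any order, caps up, the centre of a round one 47 mm above the table
- ball_a_center (a point): round bauble: thin glass ball 62 mm wide, its foot filled with resin (centre of mass some 8 mm below its centre), brass cap (18 mm wide, 9 mm high) and wire loop on top, 81 mm tall in all, 65 to 120 g. It bears 50 N from each finger and 25 N pressing it into a pocket. This point is the centre of the ball, z points out through the cap. The two round baubles look alike
- ball_b_center (a point): round bauble: thin glass ball 62 mm wide, its foot filled with resin (centre of mass some 8 mm below its centre), brass cap (18 mm wide, 9 mm high) and wire loop on top, 81 mm tall in all, 65 to 120 g. It bears 50 N from each finger and 25 N pressing it into a pocket. This point is the centre of the ball, z points out through the cap. The two round baubles look alike
- drop_center (a point): drop-shaped bauble, of the same glass: 54 mm wide below, tapering to a brass cap, 89 mm tall without its wire loop; this point lies on its axis 45 mm above its lowest point, z out through the cap. It stands in one pocket of the carrying tray and stays there
- bottle: resin bottle with a metal screw cap, bystander, 66 mm wide, 170 mm tall; origin under its foot
- jar: pigment jar with a black lid, bystander, 60 mm wide, 55 mm tall; origin under its foot
- cup: empty paper cup, bystander, 76 mm wide at the mouth, 90 mm tall; origin under its foot

How it is judged (in metres and radians):
At the end, for the whole second after the job is handed in: Both round baubles sit at rest in pockets of the curing stand, each in its own: centre within 7 mm of the pocket's seated centre, cap within 26 degrees (0.45 rad) of straight up; the drop-shaped bauble is still in its pocket of the carrying tray (moved less than 15 mm) ((distance between ball_a_center and pocket_left below 0.007 m or distance between ball_a_center and pocket_middle below 0.007 m or distance between ball_a_center and pocket_right below 0.007 m) and angle between each of ball_a_center, ball_b_center's own z axis and vertical below 0.45 rad and linear speed of each of ball_a, ball_b below 0.02 m/s and (distance between ball_b_center and pocket_left below 0.007 m or distance between ball_b_center and pocket_middle below 0.007 m or distance between ball_b_center and pocket_right below 0.007 m) and distance of drop_center from where it was at the start of the episode below 0.015 m); the robot touches nothing.
It fails at once if a round bauble is pressed against the curing stand with more than 25 N, or squeezed by the fingers with more than 120 N (both pads together) (contact force between any of ball_a, ball_b and stand above 25 N or contact force between the fingers and ball_a above 120 N or contact force between the fingers and ball_b above 120 N).
It fails at once if a round bauble is dropped (it moves faster than 0.4 m/s with no finger on it, as after a fall of about 8 mm) ((contact force between the fingers and ball_a below 0.1 N and linear speed of ball_a above 0.4 m/s) or (contact force between the fingers and ball_b below 0.1 N and linear speed of ball_b above 0.4 m/s)).
It fails at once if a round bauble falls to the table (its centre comes below 38 mm), or touches the lamp or another bauble with more than 3 N (height (world z) of any of ball_a_center, ball_b_center below 0.038 m or contact force between any of ball_a, ball_b and lamp above 3 N or contact force between any of ball_a, ball_b and drop above 3 N or contact force between ball_a and ball_b above 3 N).
It fails at once if the robot bumps the lamp with more than 8 N (contact force between any of the arm, the fingers and lamp above 8 N).
It fails at once if the drop-shaped bauble is shifted by 20 mm or more, or the bottle, jar or cup by 30 mm or more (distance of drop_center from where it was at the start of the episode above 0.02 m or distance of any of bottle, jar, cup from where it was at the start of the episode above 0.03 m).
It also fails if it takes over 72 s, if anything falls off the work surface, if the arm or the gripper's body presses on something with over 40 N, if the wrist force passes 120 N, or if a joint passes its speed limit or range.

## Working session

There is one attempt and no reset: what is moved stays moved. The work goes in short steps, each a Python script; the robot and the scene stay as the last script left them, time stands still between calls to the robot, and variables do not carry over. Pictures are saved under pics/ and viewed, and the job is handed in when it is done.

```bash
ls; mkdir -p pics; python3 - <<'E'
from plant import robot
import cv2
for n in ["side","top","wrist"]:
    c=robot.get_calibration(n); print(n,c)
    cv2.imwrite(f"pics/{n}0.png",robot.grab_frame(n))
print(robot.observe())
E
```

```text
pics
side {'vertical_fov': 42.56811163025074, 'cx': 321.7342545189337, 'cy': 201.94914968765113, 'k1': -0.00896235495383644, 'rvec': array([ 0.22303312, -2.75086625,  1.29240582]), 'tvec': array([0.49321403, 0.10700447, 1.8925423 ])}
top {'vertical_fov': 44.82062896725711, 'cx': 324.85268039752435, 'cy': 189.2851430967545, 'k1': -0.11125125570264084, 'rvec': array([ 2.20005971, -2.16485657,  0.079505  ]), 'tvec': array([0.00362999, 0.4934007 , 1.61215542])}
wrist {'vertical_fov': 65.60163465397702, 'cx': 316.376960242411, 'cy': 201.28953038591877, 'k1': -0.007218315754311465, 'rvec': array([-2.36021565, -1.6279577 , -0.25801803]), 'tvec': array([-0.59969884, -0.04145728,  0.38058282])}
{'time': 0.15, 'q': array([5.66822739e+01, 5.98955229e+00, 5.53947800e+00, 8.96044391e+01,
       1.36947487e-03, 7.75272254e+01]), 'qvel': array([-0.06660364, -0.06130621,  0.1242003 , -0.05602702, -0.03202884,
       -0.12971406]), 'joint_torque': array([ 4.25693681e-03, -5.57362175e+01,  5.04003632e+01,  1.26567209e-02,
       -2.63425618e-04,  3.73017116e-06]), 'tool_pos': array([0.21339093, 0.56059241, 0.30333423]), 'tcp_rot': array([-1.79947069e+02, -1.31107112e-02,  1.59155042e+02]), 'ft_force': array([ 0.46261861, -0.11569325,  0.07278281]), 'torque': array([ 0.00176361, -0.02344373, -0.00211299]), 'gripper_width': 0.08550973057024436}
```

View pics/side0.png

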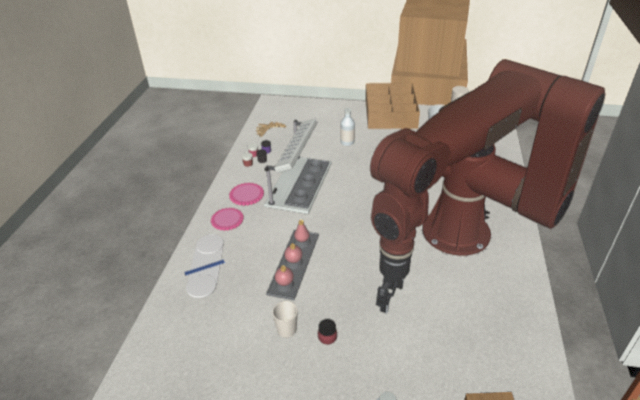

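View pics/top0.png

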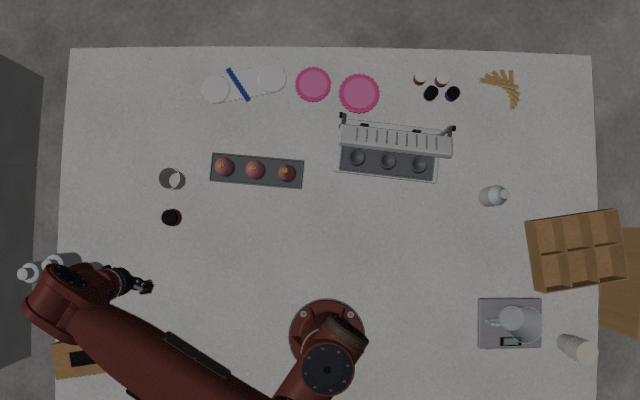

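View pics/wrist0.png

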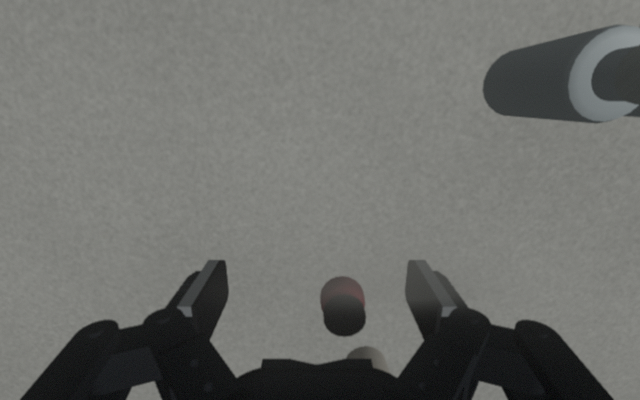

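The side view shows the drop at (302,231) and the round baubles at (293,253) and (284,276). In the top view the rounds are at (224,167) and (255,170), the drop at (287,173), and the stand's pockets near (358,157), (389,161) and (419,164). I'll write helpers and a coarse estimate first.

```bash
cat > h.py <<'E'
import numpy as np, cv2
from scipy.spatial.transform import Rotation as Rot
def K(c):
    f=200/np.tan(np.radians(c["vertical_fov"]/2)); return np.array([[f,0,c["cx"]],[0,f,c["cy"]],[0,0,1.]])
def D(c): return np.array([c["k1"],0,0,0,0.])
def ray(c,px):
    R=cv2.Rodrigues(np.array(c["rvec"]))[0]
    u=cv2.undistortPointsIter(np.array(px,float).reshape(1,1,2),K(c),D(c),None,None,(3,50,1e-10)).ravel()
    d=R.T@np.array([u[0],u[1],1]); return -R.T@np.array(c["tvec"]), d/np.linalg.norm(d)
def onplane(c,px,z):
    o,d=ray(c,px); return o+d*(z-o[2])/d[2]
def tri(obs):
    A=np.zeros((3,3));b=np.zeros(3);L=[]
    for c,p in obs:
        o,d=ray(c,p);M=np.eye(3)-np.outer(d,d);A+=M;b+=M@o;L.append((o,d))
    X=np.linalg.solve(A,b); return X,[float(np.linalg.norm(np.cross(X-o,d))) for o,d in L]
def proj(c,X):
    return cv2.projectPoints(np.array(X,float).reshape(-1,3),np.array(c["rvec"]),np.array(c["tvec"]),K(c),D(c))[0].reshape(-1,2)
E
python3 - <<'E'
from plant import robot
from h import *
c=robot.get_calibration("top");s=robot.get_calibration("side")
for p in [(224,167),(255,170),(287,173)]: print(onplane(c,p,.047))
for p,q in [((224,167),(284,277)),((255,170),(292.5,255))]: print(tri([(c,p),(s,q)]))
for p in [(358,157),(389,161),(419,164)]: print("pocket",onplane(c,p,.04))
for p in [(172,178),(171,217),(490,196)]: print("by",onplane(c,p,.03))
# wrist cam in tool frame
o=robot.observe();w=robot.get_calibration("wrist")
Rt=Rot.from_euler("xyz",o["tcp_rot"],degrees=True).as_matrix()
Rc=cv2.Rodrigues(w["rvec"])[0]
print("cam pos in tool",Rt.T@(-Rc.T@w["tvec"]-o["tool_pos"]));print("cam axes in tool cols",np.round(Rt.T@Rc.T,3))
E
```

```text
[0.56019356 0.34874594 0.047     ]
[0.55164021 0.24455955 0.047     ]
[0.54324133 0.13783297 0.047     ]
(array([0.56282633, 0.35080299, 0.0387092 ]), [0.0016609875313273379, 0.0016609875313272652])
(array([0.55581681, 0.24650349, 0.03721935]), [0.003087294979435717, 0.0030872949794359893])
pocket [ 0.60147263 -0.09732118  0.04      ]
pocket [ 0.58981448 -0.20111166  0.04      ]
pocket [ 0.5815319  -0.30196555  0.04      ]
by [0.52238084 0.52932841 0.03      ]
by [0.39058091 0.52767359 0.03      ]
by [ 0.47864219 -0.54662292  0.03      ]
cam pos in tool [ 0.07970002  0.00072747 -0.06973788]
cam axes in tool cols [[ 0.    -0.95  -0.313]
 [ 1.     0.001 -0.001]
 [ 0.001 -0.313  0.95 ]]
```

```bash
cat >> h.py <<'E'
CAM=np.array([.0797,.0007,-.0697]); FW=np.array([-.313,0,.95])
def RT(a,psi):
    a=np.radians(a); B=np.array([[-np.cos(a),0,np.sin(a)],[0,1,0],[-np.sin(a),0,-np.cos(a)]])
    return Rot.from_euler("z",psi,degrees=True).as_matrix()@B
def eul(R): return Rot.from_matrix(R).as_euler("xyz",degrees=True)
def view(target,d,a,psi):
    R=RT(a,psi); return np.array(target)-d*(R@FW)-R@CAM, eul(R)
E
python3 - <<'E'
from plant import robot
from h import *
print(robot.tip_reach)
V={}
for n,t,d,a,p in [("c1",(.555,.24,.04),.36,10,0),("c2",(.555,.36,.04),.36,10,0),("s1",(.59,-.15,.04),.40,28,-5.5),("s2",(.59,-.25,.04),.40,28,-5.5)]:
    v=view(t,d,a,p); q=robot.ik(*v); print(n,v[0],v[1],q); V[n]=v
for n,P in [("A",(.561,.35,.047)),("B",(.553,.246,.047)),("L",(.602,-.097,.061)),("M",(.59,-.2,.061)),("R",(.582,-.302,.061))]:
  for a in (30,35,40):
    R=RT(a,-5.); print(n,a,robot.ik(np.array(P)-.054*R[:,2],eul(R)))
E
```

```text
0.0726
c1 [0.47523664 0.2393     0.30243623] [180.  10. 180.] [ 13.67913768 -16.26306741 -16.16629918  80.37492577  -2.35351759
  13.47895903]
c2 [0.47523664 0.3593     0.30243623] [180.  10. 180.] [26.26804209 -4.03447113 -5.22358642 79.82576104 -4.40762192 25.92156063]
s1 [ 0.40493739 -0.13288373  0.29261768] [-180.    28.   174.5] None
s2 [ 0.40493739 -0.23288373  0.29261768] [-180.    28.   174.5] [-57.2617611  -45.317599   -40.16807518  76.93354277  21.63815393
 -48.25206635]
A 30 [ 27.31900376  -5.33107585 -32.81959487  36.50327952 -15.5046355
  28.71748224]
A 35 [ 28.54699284  -8.2021697  -37.5271478   30.40821345 -18.47979597
  28.50866893]
A 40 [ 29.77272806 -10.51784439 -41.97125271  23.96988803 -21.50585676
  28.00735833]
B 30 [ 16.66908167 -19.60145546 -45.34103577  36.04463459 -10.63913342
  18.9879377 ]
B 35 [ 17.6544879  -23.79777274 -50.64591436  30.28201879 -12.76344034
  18.87527282]
B 40 [ 18.65678321 -27.57889365 -55.77708015  24.25642631 -14.94685761
  18.55077831]
L 30 [-26.49604927 -24.64306707 -47.61422457  38.78453184  10.55728681
 -18.83284078]
L 35 [-27.52122725 -30.46351118 -53.78796491  33.78043059  12.69109076
 -18.76054348]
L 40 [-28.57979648 -36.34273945 -59.95144829  28.82963743  14.89993402
 -18.48761397]
M 30 [-38.18238586 -19.73391936 -43.60393076  40.34000344  15.88175651
 -29.52422147]
M 35 [-39.64477393 -24.71158962 -49.34858566  35.41867797  19.03045204
 -29.51161495]
M 40 [-41.13816125 -29.52595184 -55.00075212  30.40148981  22.27633293
 -29.22226166]
R 30 [-47.57886399 -10.45522366 -35.58674768  41.83667615  19.7734681
 -38.51143335]
R 35 [-49.22411764 -14.31789805 -40.79952002  36.87176442  23.58133729
 -38.56401436]
R 40 [-50.8786535  -17.81342589 -45.82597273  31.69549154  27.4798086
 -38.30547051]
```

```bash
python3 - <<'E'
from plant import robot
from h import *
import pickle
S={}
for n,t,d,a,p in [("c2",(.555,.36,.04),.36,10,0),("c1",(.555,.24,.04),.36,10,0),("s1",(.59,-.15,.04),.34,22,-5.5),("s2",(.59,-.25,.04),.34,22,-5.5)]:
    v=view(t,d,a,p)
    try: robot.move_pose(*v)
    except robot.IKError as e: print(n,e); continue
    robot.pause(.2)
    c=robot.get_calibration("wrist"); im=robot.grab_frame("wrist"); S[n]=(c,im); cv2.imwrite(f"pics/{n}.png",im)
pickle.dump(S,open("views.pkl","wb")); print(robot.observe()["time"])
E
```

```text
4.8833
```

```bash
python3 -c "
import cv2,numpy as np,os
L=[cv2.imread('pics/%s.png'%n) for n in ['c1','c2','s1','s2'] if os.path.exists('pics/%s.png'%n)]
L=[cv2.resize(i,(400,250)) for i in L]
while len(L)<4: L.append(L[0]*0)
cv2.imwrite('pics/m.png',np.vstack([np.hstack(L[:2]),np.hstack(L[2:])]))"
```

```text
(no output)
```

View pics/m.png

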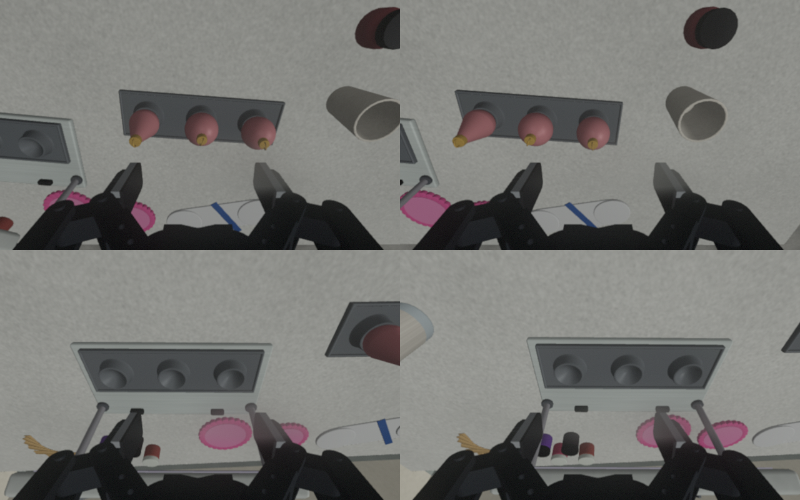

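View pics/s1.png

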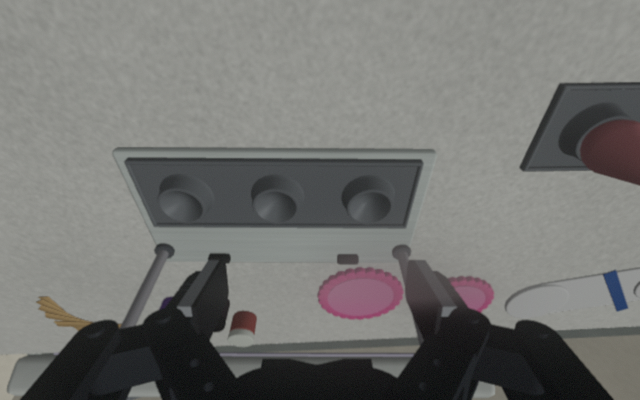

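View pics/c1.png

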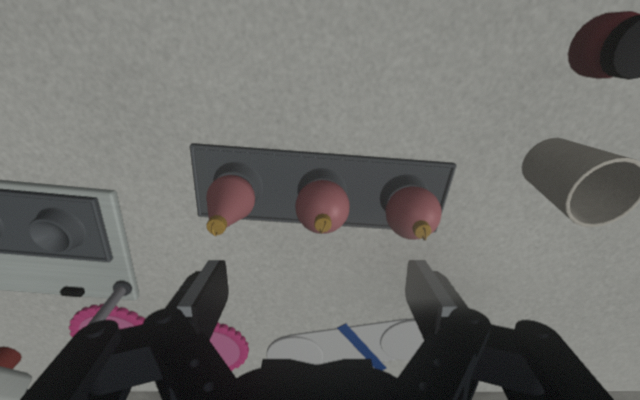

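```bash
python3 - <<'E'
import pickle,cv2,numpy as np
from h import *
S=pickle.load(open("views.pkl","rb"))
a=cv2.resize(S["s1"][1][140:270,100:440],None,fx=2.3,fy=2.3,interpolation=2)
b=cv2.resize(S["s2"][1][140:270,190:530],None,fx=2.3,fy=2.3,interpolation=2)
cv2.imwrite("pics/sz.png",cv2.convertScaleAbs(np.vstack([a,b]),alpha=1.8))
B={}
for n in ["c1","c2"]:
    c,im=S[n]; h=cv2.cvtColor(im,cv2.COLOR_BGR2HSV)
    m=(((h[...,0]<8)|(h[...,0]>168))&(h[...,1]>70)&(h[...,2]>40)).astype(np.uint8)
    m[:150]=0; m[250:]=0
    m=cv2.morphologyEx(m,cv2.MORPH_OPEN,np.ones((3,3)))
    cs=[k for k in cv2.findContours(m,0,cv2.CHAIN_APPROX_NONE)[0] if cv2.contourArea(k)>600]
    for k in sorted(cs,key=lambda k:k[:,0,0].mean()):
        d=np.array([ray(c,p)[1] for p in k[:,0,:]]); w=np.ones(len(d),bool)
        for _ in range(8):   # d.v=1 with v=u/cos(alpha)
            v=np.linalg.lstsq(d[w],np.ones(w.sum()),rcond=None)[0]; r=d@v-1; w=r>-0.0035; w&=r<.0035
        u=v/np.linalg.norm(v); al=np.arccos(1/np.linalg.norm(v)); o=ray(c,(0,0))[0]
        px=proj(c,o+u)[0]; B.setdefault(n,[]).append(px)
        print(n,px,w.sum(),len(w),"by size",o+u*.031/np.sin(al))
for i in range(3): print(i,tri([(S["c1"][0],B["c1"][i]),(S["c2"][0],B["c2"][i])]))
pickle.dump(B,open("B.pkl","wb"))
E
```

```text
c1 [231.20058019 198.31523103] 145 145 by size [ 0.58645477  0.12105857 -0.0273939 ]
c1 [323.27466771 203.6407643 ] 178 178 by size [ 0.58397572  0.24959785 -0.00784518]
c1 [415.17660924 207.00145556] 197 197 by size [ 0.61087641  0.38791899 -0.04724697]
c2 [124.18175164 200.10269545] 157 157 by size [0.57344538 0.11028181 0.00215578]
c2 [218.23368749 204.89864634] 171 171 by size [0.57717611 0.23391094 0.00780197]
c2 [308.92503665 209.66773949] 192 192 by size [ 0.60000926  0.34979419 -0.02025544]
0 (array([0.54594689, 0.14556317, 0.05182851]), [0.0009205373203074266, 0.0009205373203075088])
1 (array([0.55472826, 0.248256  , 0.04711837]), [0.0006564896735105295, 0.0006564896735107581])
2 (array([0.55670355, 0.35183684, 0.05261906]), [0.0014494633607727396, 0.0014494633607725917])
```

View pics/sz.png

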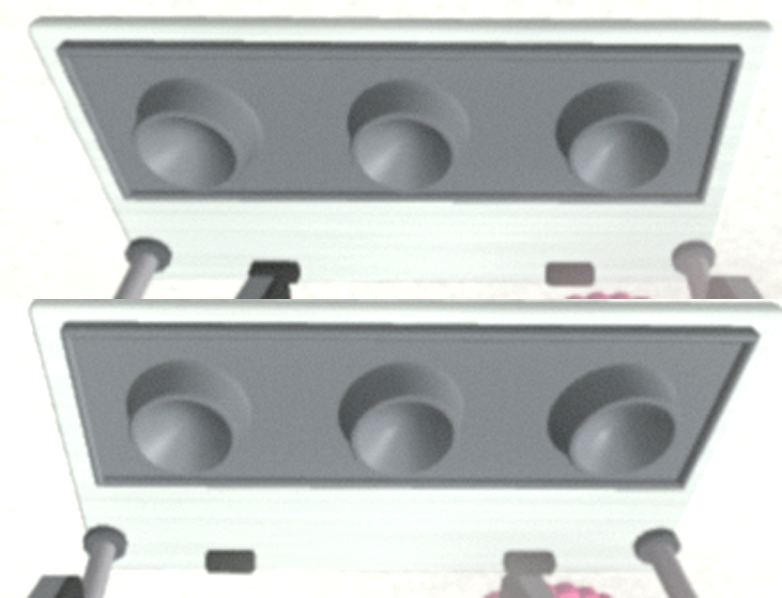

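The image shows the pocket dimples clearly. The bauble masks come out too small, because the implied distance is too great, so I'll look at the thresholds.

```bash
python3 - <<'E'
import pickle,cv2,numpy as np
S=pickle.load(open("views.pkl","rb"))
for n,(x0,x1) in {"c1":(180,470),"c2":(70,360)}.items():
    im=S[n][1]; print(n)
h=cv2.cvtColor(S["c1"][1],cv2.COLOR_BGR2HSV)
for y in (190,206,220): print(y,[tuple(map(int,p)) for p in h[y,290:356:2]])
o=[]
for n,x0 in (("c1",180),("c2",70)):
    im=S[n][1][150:250,x0:x0+290].astype(int); d=im[...,2]-im[...,1]
    print(np.percentile(d,[5,25,50,75,95]))
    o.append(cv2.resize(np.clip(d*6,0,255).astype(np.uint8),None,fx=2.7,fy=2.7))
cv2.imwrite("pics/d.png",np.vstack(o))
E
```

```text
c1
c2
190 [(98, 14, 72), (98, 14, 75), (105, 14, 74), (100, 11, 71), (150, 11, 46), (175, 54, 52), (0, 79, 68), (177, 83, 71), (177, 88, 75), (1, 81, 76), (0, 70, 77), (179, 81, 79), (179, 82, 81), (179, 78, 85), (2, 81, 88), (179, 81, 94), (0, 83, 95), (178, 81, 97), (177, 86, 101), (178, 83, 104), (178, 81, 107), (179, 86, 107), (179, 82, 109), (178, 83, 111), (0, 83, 111), (0, 82, 109), (178, 82, 106), (176, 22, 80), (108, 16, 78), (98, 14, 74), (105, 14, 75), (105, 7, 74), (105, 13, 76)]
206 [(105, 14, 75), (98, 14, 73), (110, 11, 71), (2, 68, 68), (179, 79, 74), (1, 75, 78), (0, 72, 78), (179, 80, 80), (178, 82, 81), (1, 81, 88), (0, 78, 92), (179, 80, 96), (177, 83, 102), (179, 83, 107), (179, 80, 112), (179, 77, 119), (179, 77, 122), (178, 79, 123), (179, 81, 126), (179, 80, 128), (179, 80, 131), (179, 77, 136), (179, 74, 142), (179, 76, 141), (178, 78, 140), (179, 79, 138), (179, 79, 136), (179, 80, 134), (179, 82, 133), (179, 79, 123), (150, 7, 75), (100, 10, 74), (100, 10, 73)]
220 [(114, 18, 69), (110, 11, 68), (105, 8, 66), (110, 12, 64), (170, 13, 61), (178, 67, 72), (2, 68, 75), (1, 77, 79), (0, 72, 85), (1, 77, 89), (179, 74, 96), (179, 77, 100), (7, 84, 91), (20, 123, 85), (20, 133, 119), (20, 135, 125), (21, 137, 125), (20, 133, 117), (20, 137, 123), (21, 137, 125), (17, 121, 120), (1, 81, 133), (179, 79, 136), (179, 79, 136), (179, 81, 136), (0, 77, 136), (179, 79, 136), (179, 77, 129), (175, 37, 89), (100, 10, 76), (120, 10, 77), (90, 7, 77), (100, 10, 77)]
[-3. -2. -1.  2. 39.]
[-4. -2. -1. 12. 41.]
```

View pics/d.png

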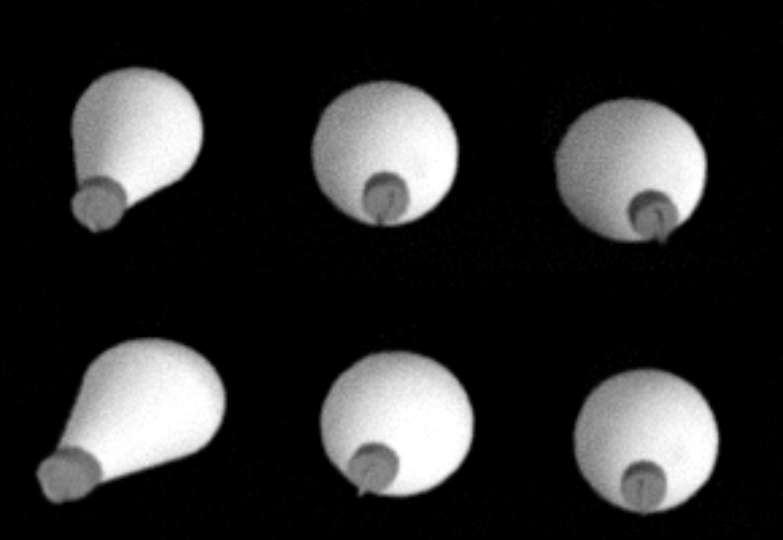

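```bash
python3 - <<'E'
import pickle,cv2,numpy as np
from h import *
S=pickle.load(open("views.pkl","rb")); B={}
for n in ["c1","c2"]:
    c,im=S[n]; i=cv2.GaussianBlur(im,(3,3),0).astype(int); m=((i[...,2]-i[...,1])>13).astype(np.uint8); m[:150]=0; m[250:]=0
    cs=[k for k in cv2.findContours(m,0,cv2.CHAIN_APPROX_NONE)[0] if 1000<cv2.contourArea(k)]
    cs=[k for k in cs if k[:,0,0].min()>60 and k[:,0,0].max()<470]
    for k in sorted(cs,key=lambda k:k[:,0,0].mean()):
        d=np.array([ray(c,p)[1] for p in k[:,0,:]]); w=np.ones(len(d),bool)
        for _ in range(10):
            v=np.linalg.lstsq(d[w],np.ones(w.sum()),rcond=None)[0]; r=d@v-1; s=max(1.4826*np.median(abs(r)),2e-4); w=abs(r)<2.5*s
        u=v/np.linalg.norm(v); al=np.arccos(1/np.linalg.norm(v)); o=ray(c,(0,0))[0]
        px=proj(c,o+u)[0]; B.setdefault(n,[]).append(px)
        print(n,px,w.sum(),len(w),"by size",o+u*.031/np.sin(al))
for i in (1,2): print(i,tri([(S["c1"][0],B["c1"][i]),(S["c2"][0],B["c2"][i])]))
P1=[(180.9,205.7),(275,206.1),(369.1,206.5)];P2=[(269.1,198.7),(365,199.8),(460.9,200)]
c1,c2=S["s1"][0],S["s2"][0]; X=[]
for p,q in zip(P1,P2):
    x,e=tri([(c1,p),(c2,q)]); X.append(x); print("pocket",x,e,onplane(c1,p,.04),onplane(c2,q,.04))
X=np.array(X); print(np.linalg.norm(np.diff(X,axis=0),axis=1),X.mean(0),"yaw",np.degrees(np.arctan2(*((X[2]-X[0])[:2]*[-1,1]))))
# overlay rim circle 46 and 53 mm
o=[]
t=np.linspace(0,2*np.pi,120)
for n,x0 in (("s1",100),("s2",190)):
    c,im=S[n]; z=cv2.convertScaleAbs(cv2.resize(im[140:270,x0:x0+340],None,fx=2.3,fy=2.3,interpolation=2),alpha=1.8)
    ax=(X[2]-X[0]); ax[2]=0; ax/=np.linalg.norm(ax); mid=X.mean(0)
    for k in (-1,0,1):
        C=mid+ax*.105*k; C[2]=.04
        for p in proj(c,np.c_[C[0]+.023*np.cos(t),C[1]+.023*np.sin(t),t*0+.04]): cv2.circle(z,tuple(np.int32(((p+.5)-[x0,140])*2.3)),0,(0,0,255),-1)
    o.append(z)
cv2.imwrite("pics/ov.png",np.vstack(o))
E
```

```text
c1 [230.72400602 198.52568862] 124 167 by size [ 0.57827593  0.12541353 -0.01118765]
c1 [322.52212656 206.33563827] 151 151 by size [0.56310117 0.24764316 0.03705141]
c1 [413.19083392 212.28549866] 150 150 by size [0.57292796 0.35714399 0.03369526]
c2 [119.39207123 204.49355442] 184 184 by size [0.5541103  0.13622494 0.04910388]
c2 [217.49401274 206.74813248] 156 156 by size [0.56252338 0.24391933 0.03885912]
c2 [309.21886318 212.77562596] 147 147 by size [0.57157856 0.35172195 0.03698507]
1 (array([0.55704898, 0.24739817, 0.04827869]), [0.00017653422907100492, 0.0001765342290707936])
2 (array([0.56486058, 0.35202514, 0.04802072]), [0.00022917518166518924, 0.00022917518166533932])
pocket [ 0.58307288 -0.30058195  0.03889949] [0.00031265642366331225, 0.00031265642366344056] [ 0.58258192 -0.29998293  0.04      ] [ 0.58177998 -0.30022407  0.04      ]
pocket [ 0.59385583 -0.19617375  0.03895115] [6.28012160421638e-05, 6.280121604205162e-05] [ 0.59287997 -0.19589068  0.04      ] [ 0.593044   -0.19629783  0.04      ]
pocket [ 0.60320963 -0.09186139  0.039902  ] [4.359528206892514e-05, 4.359528206899542e-05] [ 0.60318067 -0.0918711   0.04      ] [ 0.60306388 -0.09192807  0.04      ]
[0.10496355 0.10473523] [ 0.59337945 -0.1962057   0.03925088] yaw -5.510674387803515
```

View pics/ov.png

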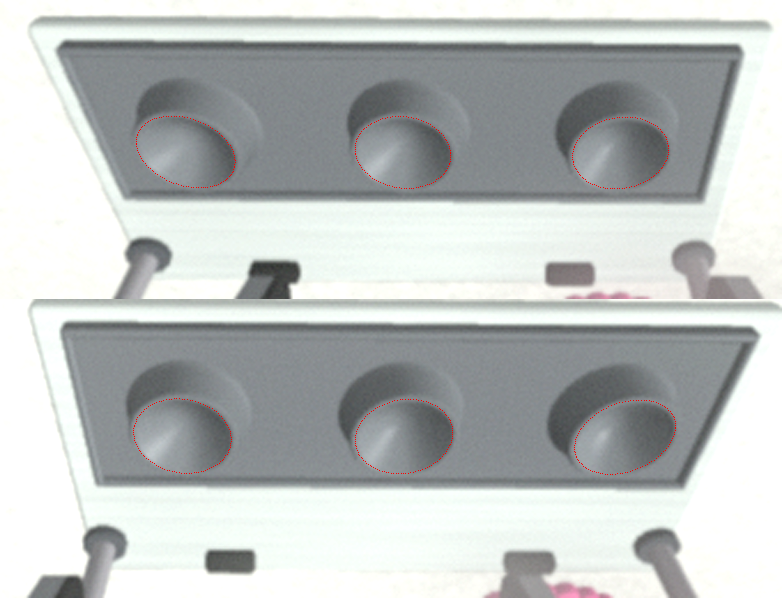

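Measurements agree. The pocket rims triangulate to z≈39 mm with 105 mm spacing and yaw −5.5°. The round baubles are at (0.557, 0.247, 0.048) and (0.565, 0.352, 0.048), and the red circles lie on the dimple rims. Next I'll check reachability along the planned paths, then approach the first bauble.

```bash
cat >> h.py <<'E'
BALL={"A":np.array([.5649,.3520,.0475]),"B":np.array([.5571,.2474,.0475])}
PK={"L":np.array([.6035,-.0917,.061]),"M":np.array([.5934,-.1962,.061]),"R":np.array([.5833,-.3007,.061])}
G=.053; LEAN=32; PSI=-5.
R0=RT(LEAN,PSI); E0=eul(R0); FWD=np.array([np.cos(np.radians(-5.5)),np.sin(np.radians(-5.5)),0])
def tcp(ballpos): return np.array(ballpos)-G*R0[:,2]
E
python3 - <<'E'
from plant import robot
from h import *
for n in "AB":
  for off in (0*FWD,-.10*R0[:,2],np.array([0,0,.06]),np.array([-.05,0,.15])):
    q=robot.ik(tcp(BALL[n]+off),E0); print(n,None if q is None else np.round(q))
for n in "LMR":
  for off in (0*FWD,[0,0,.025],-.10*FWD+[0,0,.03],-.15*FWD+[0,0,.03],-.13*FWD+[0,0,.12]):
    q=robot.ik(tcp(PK[n]+off),E0); print(n,None if q is None else np.round(q))
E
```

```text
A [ 28.  -6. -34.  34. -17.  29.]
A [ 31. -17. -35.  46. -18.  32.]
A [ 28. -10. -31.  41. -17.  29.]
A [ 30. -20. -30.  53. -18.  31.]
B [ 17. -20. -47.  33. -11.  19.]
B [ 20. -35. -48.  47. -13.  21.]
B [ 17. -24. -43.  41. -11.  19.]
B [ 19. -36. -42.  54. -12.  21.]
L [-26. -27. -50.  36.  11. -18.]
L [-26. -28. -49.  40.  11. -18.]
L None
L None
L None
M [-38. -21. -46.  38.  17. -29.]
M [-38. -23. -44.  41.  17. -29.]
M [-46. -46. -58.  53.  21. -37.]
M None
M None
R [-48. -12. -38.  40.  21. -38.]
R [-48. -14. -36.  43.  21. -38.]
R [-57. -31. -49.  51.  25. -47.]
R [-63. -40. -54.  57.  27. -54.]
R [-61. -38. -44.  65.  26. -51.]
```

```bash
python3 - <<'E'
from plant import robot
from h import *
n="B"
robot.move_pose(tcp(BALL[n]-.10*R0[:,2]+[0,0,.02]),E0)
robot.line_to(tcp(BALL[n]-.10*R0[:,2]),vel=.1)
robot.line_to(tcp(BALL[n]),vel=.1,guard=5)
robot.pause(.2); o=robot.observe(); print(o["tool_pos"]-tcp(BALL[n]),o["ft_force"],o["time"])
cv2.imwrite("pics/g1.png",robot.grab_frame("wrist"))
for w in (.066,.063,.061,.059):
    robot.set_gripper(w); o=robot.observe(); print(w,o["gripper_width"],o["ft_force"],o["time"])
cv2.imwrite("pics/g2.png",robot.grab_frame("wrist"))
E
python3 -c "
import cv2,numpy as np
cv2.imwrite('pics/g12.png',np.hstack([cv2.resize(cv2.imread('pics/g%d.png'%i),(400,250)) for i in (1,2)]))"
```

```text
[0.00016219 0.0001907  0.00065644] [ 0.3930354   0.19535525 -0.72548888] 8.3917
0.066 0.0662091147537685 [-0.22784845 -0.1520857   0.77522068] 8.775
0.063 0.06313882557251414 [-0.89347669 -1.2271958   0.85512339] 8.9917
0.061 0.06137553778251737 [-5.2800727  -5.66524571  6.17082505] 9.2083
0.059 0.060038599984189894 [-10.69022145  -7.46016983  11.91535485] 9.425
```

View pics/g12.png

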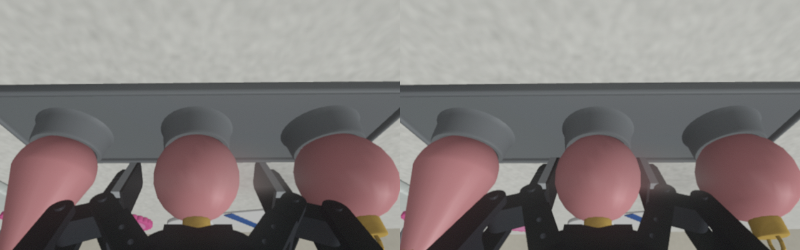

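```bash
python3 - <<'E'
from plant import robot
from h import *
p=robot.observe()["tool_pos"]
robot.line_to(p+[0,0,.01],vel=.05); robot.pause(.3); o=robot.observe(); print(o["tool_pos"]-p,o["gripper_width"],o["ft_force"])
robot.line_to(p+[0,0,.05],vel=.1); robot.pause(.3); o=robot.observe(); print(o["tool_pos"]-p,o["gripper_width"],o["ft_force"],o["time"])
cv2.imwrite("pics/g3.png",robot.grab_frame("wrist"))
E
```

```text
[-1.56669356e-04 -1.93350662e-05  9.67690753e-03] 0.05968303964896855 [ 0.5059936  -0.66693068 -0.77691634]
[-3.31448303e-04 -9.98029675e-05  4.92142124e-02] 0.060214481931842236 [-0.40335387 -0.50558209 -1.12232571] 10.9917
```

View pics/g3.png

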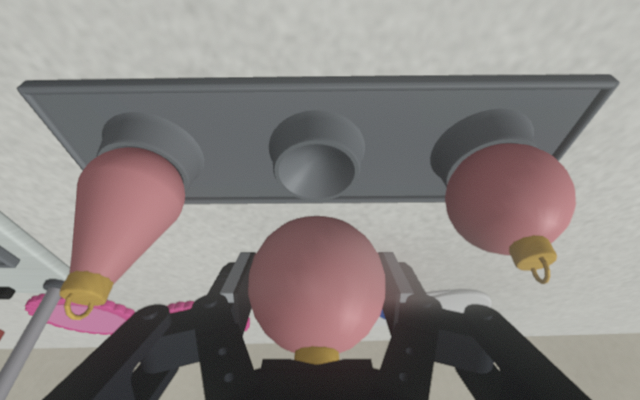

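The bauble is lifted and held upright, with its centre near (317,288) and the cap below it in the inverted view. The empty pocket is at (316,168). Now I'll carry it to the right pocket.

```bash
cat > place1.py <<'E'
from plant import robot
from h import *
import sys
pk=PK[sys.argv[1]]; b=BALL[sys.argv[2]]; dfront=float(sys.argv[3])
robot.line_to(tcp(b+[0,0,.13]),vel=.2)
robot.line_to(tcp(b+[-.05,0,.15]),vel=.2)
robot.move_pose(tcp(pk-dfront*FWD+[0,0,.06]),E0)
robot.line_to(tcp(pk-dfront*FWD+[0,0,.028]),vel=.1)
robot.line_to(tcp(pk-.03*FWD+[0,0,.028]),vel=.12,guard=6)
robot.pause(.2); o=robot.observe(); print(o["tool_pos"]-tcp(pk),o["ft_force"],o["gripper_width"],o["time"])
cv2.imwrite(f"pics/p_{sys.argv[1]}.png",robot.grab_frame("wrist")); cv2.imwrite(f"pics/p_{sys.argv[1]}s.png",robot.grab_frame("side"))
E
python3 place1.py R B .14
```

```text
[-0.0301674   0.00268286  0.02815995] [-0.18583025  0.48318218 -0.50877064] 0.05982347193985091 15.7083
```

```bash
python3 -c "
import cv2,numpy as np
a=cv2.resize(cv2.imread('pics/p_R.png'),(480,300));b=cv2.imread('pics/p_Rs.png')[100:225,230:350]
cv2.imwrite('pics/pp.png',np.hstack([a,cv2.resize(b,(288,300))]))"
```

```text
(no output)
```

View pics/pp.png

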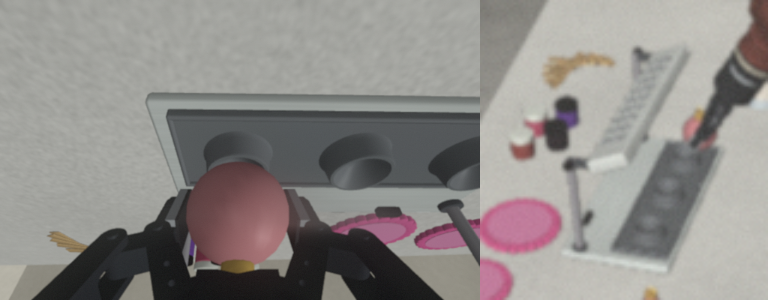

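The bauble is in front of and over the right pocket, laterally aligned, with cup and ball both near x≈238 in the scaled view. Now the slow guarded descent.

```bash
cat > place2.py <<'E'
from plant import robot
from h import *
import sys
pk=PK[sys.argv[1]]
print(robot.line_to(tcp(pk+[0,0,.026]),vel=.08,guard=6))
print(robot.line_to(tcp(pk+[0,0,.006]),vel=.05,guard=5))
robot.pause(.2); f0=robot.observe()["ft_force"]
print(robot.line_to(tcp(pk+[0,0,-.004]),vel=.01,guard=3))
o=robot.observe(); print(o["tool_pos"]-tcp(pk),o["ft_force"]-f0,o["gripper_width"],o["time"])
robot.pause(.2); o=robot.observe(); print(o["tool_pos"]-tcp(pk),o["ft_force"]-f0)
cv2.imwrite(f"pics/q_{sys.argv[1]}.png",robot.grab_frame("wrist"))
E
python3 place2.py R
```

```text
False
False
True
[-1.23071138e-05 -1.62995652e-05  1.43863476e-03] [-1.38634716  1.33825125  6.15070514] 0.05980215091968935 17.6583
[-4.06029719e-05 -8.26357142e-06  1.42478548e-03] [-1.0909584   0.85089148  7.00793035]
```

View pics/q_R.png

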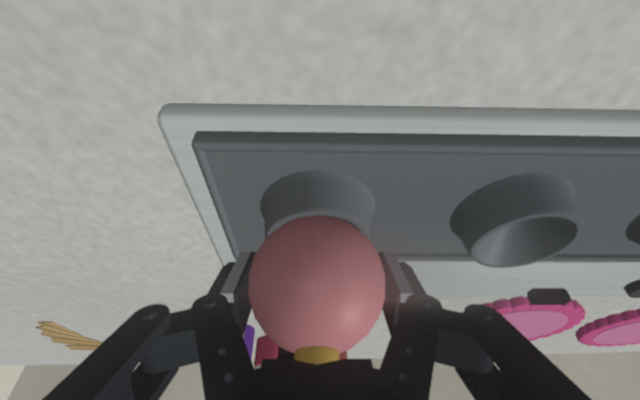

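Contact at +1.4 mm with small lateral force, so it is seated. Release gently.

```bash
cat > rel.py <<'E'
from plant import robot
from h import *
import sys
pk=PK[sys.argv[1]]
for w in (.0605,.062,.065,.076):
    robot.set_gripper(w); o=robot.observe(); print(w,o["gripper_width"],o["ft_force"])
robot.pause(.2)
p=robot.observe()["tool_pos"]
print(robot.line_to(p-.075*R0[:,2],vel=.08,guard=6))
robot.pause(.2)
c=robot.get_calibration("wrist"); im=robot.grab_frame("wrist"); cv2.imwrite(f"pics/r_{sys.argv[1]}.png",im)
import pickle; pickle.dump((c,im),open(f"r_{sys.argv[1]}.pkl","wb")); print(robot.observe()["time"])
print("expected ball px",proj(c,pk))
E
python3 rel.py R
```

```text
0.0605 0.06036104517513233 [-0.77521906 -0.47611384  4.73537049]
0.062 0.061947567472367494 [-0.209618   -0.74385441  1.47942826]
0.065 0.0650891781580779 [ 0.31071847  0.23728686 -0.27065142]
0.076 0.07584415604915935 [-0.59587266  0.20789465 -0.60314836]
False
20.3667
expected ball px [[314.47293787 222.80262884]]
```

View pics/r_R.png

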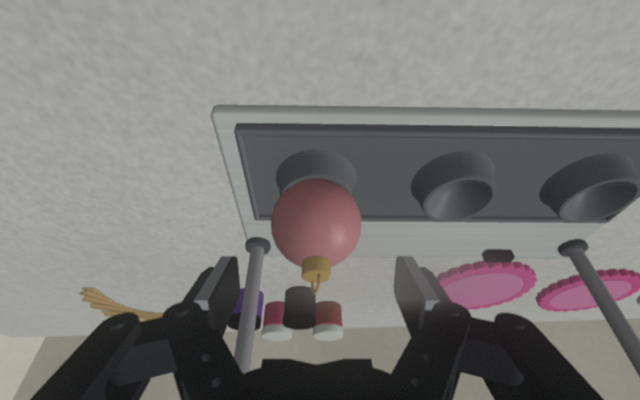

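The bauble sits upright in the right pocket: ball centre near (316,223), against an expected (314.5,222.8) when seated. Now the second bauble.

```bash
python3 - <<'E'
from plant import robot
from h import *
n="A"
robot.line_to(tcp(PK["R"]-.14*FWD+[0,0,.10]),vel=.15)
robot.set_gripper(.085)
robot.move_pose(tcp(BALL[n]-.10*R0[:,2]+[-.02,0,.03]),E0)
robot.line_to(tcp(BALL[n]-.10*R0[:,2]),vel=.1)
robot.line_to(tcp(BALL[n]),vel=.1,guard=5)
robot.pause(.2); o=robot.observe(); print(o["tool_pos"]-tcp(BALL[n]),o["ft_force"],o["time"])
cv2.imwrite("pics/g4.png",robot.grab_frame("wrist"))
for w in (.066,.063,.061,.059):
    robot.set_gripper(w); o=robot.observe(); print(w,o["gripper_width"],o["ft_force"],o["time"])
p=o["tool_pos"]
robot.line_to(p+[0,0,.01],vel=.05); robot.pause(.3); o=robot.observe(); print(o["tool_pos"]-p,o["gripper_width"],o["ft_force"])
robot.line_to(p+[0,0,.05],vel=.1); robot.pause(.3); o=robot.observe(); print(o["gripper_width"],o["ft_force"],o["time"])
cv2.imwrite("pics/g5.png",robot.grab_frame("wrist"))
E
python3 -c "
import cv2,numpy as np
cv2.imwrite('pics/g45.png',np.hstack([cv2.resize(cv2.imread('pics/g%d.png'%i),(400,250)) for i in (4,5)]))"
```

```text
[0.00010352 0.00027841 0.00067643] [-0.58040712  0.07598895 -0.22393199] 25.6417
0.066 0.06606378196948479 [-0.38933056 -0.59793424  0.4039206 ] 26.025
0.063 0.06312736896826372 [-0.45370445 -0.72854461  0.57665204] 26.2417
0.061 0.06113311448263057 [-5.88655554 -4.82402311  5.09520216] 26.4583
0.059 0.059800977799133445 [-9.93139267 -6.4223874  10.62593298] 26.675
[-1.42463237e-04 -7.58935786e-05  9.67384002e-03] 0.0599480932544189 [ 0.44224847  0.00786461 -0.49391426]
0.06045175700158768 [ 0.7078396   0.78393939 -0.69803365] 28.1833
```

View pics/g45.png

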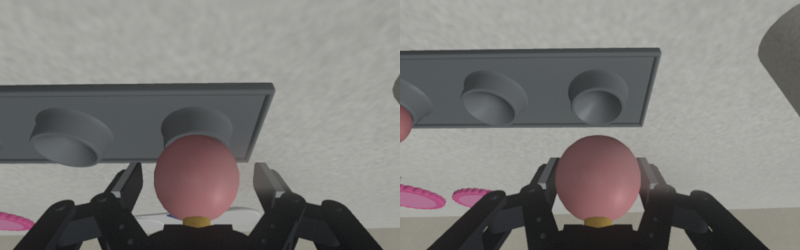

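The second bauble is held, upright between the pads at about (598,178) in the right half of the picture. Checking IK for the middle-pocket entry before I carry it.

```bash
python3 - <<'E'
from plant import robot
from h import *
for d in (.07,.08,.09,.1):
  for z in (.028,.06): print(d,z,robot.ik(tcp(PK["M"]-d*FWD+[0,0,z]),E0))
E
python3 place1.py M A .08
```

```text
0.07 0.028 [-43.51938019 -38.62726709 -54.35729177  48.21613968  19.27015677
 -34.02078222]
0.07 0.06 [-43.51938019 -39.91920916 -51.7816581   52.08371541  19.27015677
 -34.02078222]
0.08 0.028 [-44.43899896 -41.07150427 -55.79683982  49.51329108  19.67196598
 -34.89815532]
0.08 0.06 [-44.43899896 -42.25647123 -53.14288162  53.35221624  19.67196598
 -34.89815532]
0.09 0.028 [-45.40211336 -43.5856684  -57.22907043  50.90929664  20.08818927
 -35.82173   ]
0.09 0.06 [-45.40211336 -44.64665102 -54.49080417  54.70854553  20.08818927
 -35.82173   ]
0.1 0.028 [-46.41171691 -46.17334608 -58.65399388  52.40983023  20.51931833
 -36.79513817]
0.1 0.06 [-46.41171691 -47.09112826 -55.82486716  56.15673912  20.51931833
 -36.79513817]
[-0.03025182  0.00280838  0.02814081] [ 0.17173665  0.14046229 -0.90990425] 0.059830394385352696 32.4
```

```bash
python3 -c "
import cv2,numpy as np
a=cv2.resize(cv2.imread('pics/p_M.png'),(480,300));b=cv2.imread('pics/p_Ms.png')[100:225,230:350]
cv2.imwrite('pics/pp2.png',np.hstack([a,cv2.resize(b,(288,300))]))"
```

```text
(no output)
```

View pics/pp2.png

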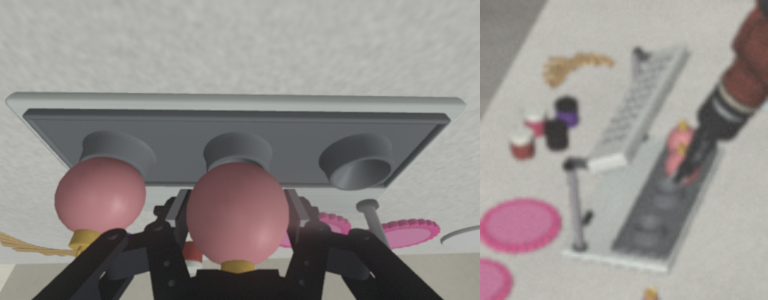

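The bauble is aligned before the middle pocket (ball and cup both near x≈238), and the first one is undisturbed at (100,198). Descending.

```bash
python3 place2.py M
```

```text
False
False
True
[ 1.22568490e-04 -3.15024701e-05  1.26015220e-03] [-2.27151631  0.84742383  5.9894264 ] 0.059915983745840035 34.3667
[7.60208347e-05 1.00631867e-05 1.19494497e-03] [-1.7034665   0.79413198  6.22185648]
```

View pics/q_M.png

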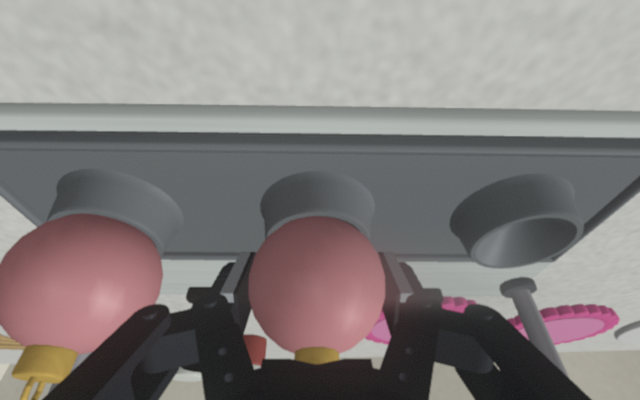

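```bash
sed -i 's/,\.076)/,.070)/' rel.py; python3 rel.py M
```

```text
0.0605 0.060384962175344954 [0.61116408 0.91021441 4.98644438]
0.062 0.0623169847087104 [ 0.26225523 -0.54112396  0.97040211]
0.065 0.0649539284891082 [-0.11482114 -0.34767069 -0.80752344]
0.07 0.070110334865917 [ 0.66368895  0.19186123 -0.0231417 ]
False
37.025
expected ball px [[314.7242486  223.05535772]]
```

View pics/r_M.png

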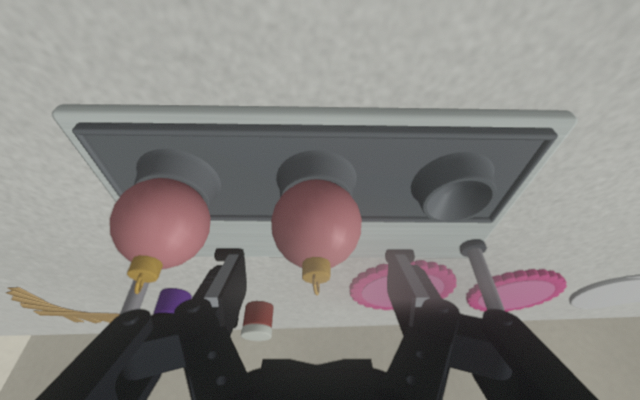

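Both baubles stand cap up: the middle at (316,223) against an expected (314.7,223), the right at (160,222). I'll back out and check numerically from two views.

```bash
python3 - <<'E'
from plant import robot
from h import *
import pickle
robot.line_to(tcp(PK["M"]-.07*FWD+[0,0,.08]),vel=.12)
obs=[pickle.load(open("r_M.pkl","rb"))]
v=view((.59,-.25,.05),.34,22,-5.5); robot.move_pose(*v); robot.pause(.3)
c=robot.get_calibration("wrist"); im=robot.grab_frame("wrist"); cv2.imwrite("pics/f.png",im); obs.append((c,im))
cv2.imwrite("pics/ft.png",robot.grab_frame("top"))
Q=[]
for c,im in obs:
    i=cv2.GaussianBlur(im,(3,3),0).astype(int); m=((i[...,2]-i[...,1])>13).astype(np.uint8)
    m[(i[...,0]>i[...,1]+8)]=0; L=[]
    for k in cv2.findContours(m,0,cv2.CHAIN_APPROX_NONE)[0]:
        if cv2.contourArea(k)<2500: continue
        d=np.array([ray(c,p)[1] for p in k[:,0,:]]); w=np.ones(len(d),bool)
        for _ in range(10):
            vv=np.linalg.lstsq(d[w],np.ones(w.sum()),rcond=None)[0]; r=d@vv-1; s=max(1.4826*np.median(abs(r)),2e-4); w=abs(r)<2.5*s
        px=proj(c,ray(c,(0,0))[0]+vv/np.linalg.norm(vv))[0]; L.append(px)
    L=sorted(L,key=lambda p:p[0]); print(np.round(L,1), "exp R,M",np.round(proj(c,[PK["R"],PK["M"]]),1).tolist()); Q.append(L)
if all(len(l)==2 for l in Q):
    for j,n in enumerate("RM"):
        X,e=tri([(obs[i][0],Q[i][j]) for i in (0,1)]); print(n,X,X-PK[n],e)
print(robot.observe()["time"])
E
```

```text
[[162.8 222.9]
 [316.4 224. ]] exp R,M [[161.4, 222.1], [314.7, 223.1]]
[[268.7 208.3]
 [367.7 208.6]] exp R,M [[267.7, 207.8], [366.5, 207.9]]
R [ 0.58365784 -0.29971584  0.06147359] [0.00035784 0.00098416 0.00047359] [3.5797654597248297e-05, 3.5797654597206616e-05]
M [ 0.59388373 -0.19506484  0.0616065 ] [0.00048373 0.00113516 0.0006065 ] [6.694004062303475e-05, 6.69400406229127e-05]
38.3583
```

```bash
python3 -c "
import cv2,numpy as np
a=cv2.resize(cv2.imread('pics/f.png'),(400,250));b=cv2.resize(cv2.imread('pics/ft.png'),(400,250))
cv2.imwrite('pics/ff.png',np.hstack([a,b]))"
```

```text
(no output)
```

View pics/ff.png

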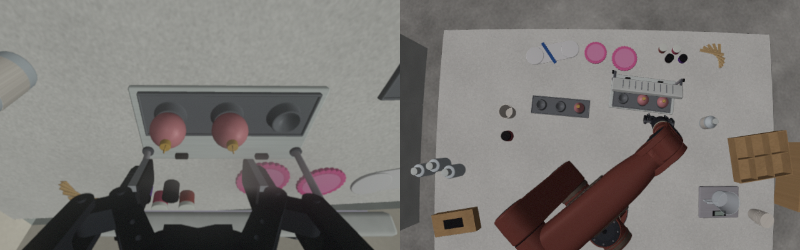

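Both baubles are within about 1.3 mm of home, caps up. The drop is still at (579,107) in the scaled top view, and the bottle, jar and cup are where they were. The hand is clear, so I'm handing in.

```bash
python3 -c "
from plant import robot
robot.job_done(); print(robot.observe()['time'])"
```

```text
the job is handed in; nothing more can be done
the job is handed in; nothing more can be done
```

Both round baubles are in the curing stand, one in the right pocket and one in the middle, and the job was handed in at about 38 s of the 72 s allowed; it reports no verdict.

- **Placing:** I found everything with two wrist-camera views each. I gripped both baubles with the hand leaning back 32°, fingers commanded 3 mm inside the ball's width. I then lowered each onto its pocket in a slow guarded move, which stopped at about 6–7 N against the 25 N limit.
- **Final position:** measured from two views, both centres are within about 1.4 mm of the seated points, at z ≈ 61.5 mm. Both caps look upright in the pictures. I judged that by eye and did not measure the angle.
- **Other objects:** by eye in the top view, the drop-shaped bauble, bottle, jar and cup are where they were. The force guards saw no bump while the hand was moving in and out under the lamp.
- **Disagreements:** my first bauble colour masks came out too small. I redid them before gripping, and heights then read 48 mm against the stated 47 mm. The pocket rims read about 39 mm against 40 mm. Ball distance estimated from apparent size differed by about 1–2 cm from the two-view result, so I did not use it.
- **Not checked:** I had no direct reading of the squeeze force on the glass, only the finger width of about 60 mm on a 62 mm ball.

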